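# Unbolt the brush-guard gate and hold it ajar

## Robot

A 7-joint arm with a two-finger parallel gripper is mounted at the origin on the work surface. World frame = base frame: x ahead of the robot, y to its left, z up, the work surface at z = 0. Lengths are in m, angles in rad, forces in N, time in s.
With the tool pointing down it reaches from about 0.35 to 0.9 m from the base axis. Payload 8.1 kg.
Tool frame: the origin (TCP) lies at the very end of the fingers, on their centre line; the grasp point (between the pads) lies 19 mm behind it; x points along the fingers, y is the direction in which the jaws open and shut, and the axes are right-handed (so a half turn about x gives the same grasp; the last joint's range is limited). The gripper opens to 92 mm and grips with 3 to 60 N. Pads are 19 mm wide; open, the fingers measure 130 mm over their backs; the gripper's body (75 mm by 190 mm) begins 47 mm behind the grasp point.
Start: joints at [1.097, 0.434, 0.025, 1.573, -0.012, 1.134, -0.075], TCP at [0.226, -0.583, 0.227] pointing down, gripper open.
Joint ranges: [-2.62, 2.62], [-0.44, 2.09], [-1.27, 1.32], [0.08, 2.57], [-1.32, 4.46], [0.12, 2], [-2.74, 2.74]. Speed limits (rad/s): [2.22, 2.22, 3.01, 3.01, 3.14, 3.14, 3.14].

## Interface

Orientations are given as a unit quaternion [x, y, z, w].
In Python, from bench import ctrl gives the robot as it stands.
- The arm moves only by the tool jog_arm, never from a script. Its argument "series" is a list of rows, each an object with "offset": the shift along the tool's x, y, z in m, a list of three; "yaw": the turn about the tool's x in rad; "hand": the opening, from -1 (shut) to 1 (fully open). In form: [{"offset": [dx, dy, dz], "yaw": yaw, "hand": hand}, ...]. A call has 1 to 10 rows; each row is the pose to reach, as a shift and turn from the pose measured when the call began, along the tool's axes at that moment; what a row does not reach only later rows make up. A row lasts 1/8 s, in which the tool goes at most 62.5 mm and 10.7 degrees, less where a joint would pass 70% of its speed; a pose out of reach is approached as far as the arm can. A call with a gripper value outside its range is refused whole. The fingers move at their own pace and stop on an object; "newtons" is the grip in N (left out, the last holds). Time passes only in rows, so rows that repeat a pose let the fingers close. It gives the time, the measured TCP pose, the force and the opening at its end, in the units of the state.
- ctrl.get_state(): the state, without advancing time (a new reading comes with each control period).
- ctrl.get_image(name): name is "scene" or "top" or "wrist"; returns a dict with "img" (420x560x3 uint8, red, green, blue), "camera_matrix" (3x3 intrinsics, pixels), "extrinsics" (4x4, takes a point from camera to world coordinates); the wrist camera has in their place "mount" (4x4, takes a point from camera to tool coordinates, whose origin is the TCP and whose axes are the tool frame's). Camera axes: x right, y down, z forward; pixel columns grow to the right and rows downward; lengths in m; the calibration is good to about 2 mm. A picture is of the moment at which its call begins: read the wrist's pose just before it. There is no depth.
- ctrl.job_done(): hands the job in, once; it reports no verdict.
The state is a dict: "time_s": time; "joint_positions": joint angles; "dq": joint speeds; "joint_efforts": joint torques, N m; "eef_pos": TCP position; "orientation": TCP orientation; "ft_force": force on the tool from outside, world axes, zero at the start; "torque": the same for the moment, N m; "finger_gap": finger opening in m.
Only numpy, scipy, OpenCV 4.12 (cv2) and the standard library are available. Lean on these libraries where they do the work, as an engineer would, in place of code of your own. Each camera call takes 0.05 s, during which the arm holds its last target.

## Task

Push the shoe-last carrier along its rail until its roller drops between the two pins of the next station, so that it is out of the gate's way. Then take the sagging barrel bolt by its knob, lift its claw over the keeper's bent-up lip while pulling the brush-guard gate open against its closing spring, until the gate's free edge stands about 8 cm out. Finish while still holding the gate ajar there with the gripper, and leave the tin, the jar and the loose heel beside the rail where they are.

Things in the scene. Friction and masses are not known exactly. Their poses are not given: they have to be found in the camera images.
- rig: fixed assembly on the bench: an aluminium rail along its y axis (60 mm wide, top 22 mm up) and behind it (+x) a white brush-guard frame with the gate. Its origin is on the bench under the rail; its axes give the rail direction (+y is the way to the next station) and the gate's facing (the closed gate's front looks along -x, towards the robot). Its yaw varies.
- station (a point): fixed point where the carrier's handle post (point post) is when the carrier sits in the next station. The station's detent is two upright 8 mm steel pins, 36 mm high, 14 mm apart, standing on a small plate at the robot side of the rail, 49 mm nearer to the robot (-x of rig) than this point; the pins are 7 mm either side of it along the rail.
- post (a point): point on the axis of the carrier's upright handle post, 100 mm above the bench: wooden post 18 mm in diameter from 55 to 135 mm up, at the carrier's robot side. The carrier is a plywood block 140 mm along the rail, 115 mm deep, top 55 mm up, with a white child's shoe last 44 mm wide clamped on it, reaching to about 117 mm; the last's near flank is 42 mm behind the post's axis. Its axes are those of rig.
- carrier_slide (a joint): position of the carrier along the rail in m, growing along rig +y, 0 to 0.21. The station is at 0.170. Slides with 3 to 5 N; a sprung roller on the carrier rides over the first pin with 7 to 10 N (push slowly) and drops between the two pins, and then centres the carrier by itself within 2 mm; another 7 to 10 N would push it past.
- gate: white framed gate of the brush guard, 220 mm wide, 16 mm thick, from 45 to 150 mm above the bench. The origin is on its vertical hinge axis at bench level, at the +y end; the gate runs from there along its own -y. Its own -x is its front.
- gate_swing (a joint): gate angle in rad, 0 shut, growing as it opens towards the robot, up to 0.9 (seen from above it turns clockwise). A spring pulls it shut with 0.18 N m at 0 and 0.32 N m at 0.4 rad, so it swings back when let go (until shut, or until the sunken claw meets the lip from outside, near 0.1 rad). 0.37 rad puts the free edge 80 mm out. A carrier standing in front of it blocks it before it is far enough open.
- edge (a point): top of the gate's free edge, 218 mm from the hinge axis, 150 mm up
- knob (a point): grip point on the axis of the bolt's upright steel knob, 193 mm above the bench when the bolt hangs at rest: cylinder 20 mm in diameter from 165 to 225 mm up; a 10 mm stem under it goes down to the rod at 119 mm. It stands 28 mm in front of the gate's mid plane and 165 mm from the hinge axis. It moves with the bolt and the gate.
- claw (a point): underside of the turned-down claw at the far (-y) end of the bolt's rod, 247 mm from the hinge axis, 100 mm up at rest. The claw is 10 mm long along the rod and 12 mm wide across it. It moves with the bolt and the gate.
- lip (a point): top of the keeper's bent-up lip on the fixed post, 110 mm up: a steel wall 6 mm thick (along rig x) and 40 mm long (along rig y), standing 3 mm in front (-x of rig) of the claw. The claw hangs 10 mm lower than this top, behind it, and so keeps the gate shut.
- bolt_lift (a joint): how far the bolt is lifted straight up in its tall worn guides in m: 0 hanging, 0.024 at the top stop. Lifted more than 0.010 its claw passes over the lip when the gate is pulled; it is past the lip from about 0.1 rad of gate angle. It weighs about 2 N and sinks when let go. The bolt is already drawn as far as it goes: it does not slide lengthwise.
- polish_tin: bystander, to be left alone: closed metal polish tin, 72 mm across, 30 mm high, beyond the rail's -y end
- glue_jar: bystander, to be left alone: closed amber jar, 50 mm across, 75 mm high, beyond the rail's -y end
- heel: bystander, to be left alone: black shoe heel, about 48 mm across, 45 mm high, beyond the rail's +y end

How it is judged:
By the outcome, as a careful person would: the job done as asked, in the order asked, and still so for the second after the job is handed in, while the arm keeps its last pose, push and grip.
It also fails if it takes over 48 s, if anything falls off the work surface, if the arm or the gripper's body presses on something with over 40 N, if the wrist force passes 120 N, or if a joint passes its speed limit or range.

## Working session

There is one attempt and no reset: what is moved stays moved. The work goes in short steps, Python scripts to look and compute and a tool call to move; the robot and the scene stay as the last step left them, time stands still between calls to the robot, and variables do not carry over. Pictures are saved under pics/ and viewed, and the job is handed in when it is done.

Besides the shell and the picture viewer there is one more tool, called in YAML: its name, and indented under it one key for each argument. jog_arm: Moves the arm, as the interface text tells. Its arguments: {"type":"object","properties":{"series":{"type":"array"},"newtons":{"type":"number"}},"required":["series"]}

```bash
mkdir -p pics; ls; cat > h.py <<'E'
from bench import ctrl
import numpy as np, cv2
from scipy.spatial.transform import Rotation as R
def snap(n,f):
    s=ctrl.get_state(); d=ctrl.get_image(n); cv2.imwrite('pics/'+f,d['img'][:,:,::-1]); 
    if n=='wrist':
        T=np.eye(4);T[:3,:3]=R.from_quat(s['orientation']).as_matrix();T[:3,3]=s['eef_pos'];E=T@d['mount']
    else: E=d['extrinsics']
    np.savez('pics/'+f[:-4]+'.npz',K=d['camera_matrix'],E=E); return d
def ray(f,u,v,z):
    c=np.load('pics/'+f+'.npz');K,E=c['K'],np.array(c['E'])
    r=E[:3,:3]@np.linalg.inv(K)@[u,v,1];o=E[:3,3];return o+r*(z-o[2])/r[2]
def proj(f,p):
    c=np.load('pics/'+f+'.npz');K,E=c['K'],np.array(c['E'])
    q=K@(E[:3,:3].T@(np.array(p)-E[:3,3]));return q[:2]/q[2]
def st():
    s=ctrl.get_state()
    for k in ['time_s','eef_pos','orientation','ft_force','torque','finger_gap','joint_positions']: print(k,np.round(s[k],4))
    print(np.round(R.from_quat(s['orientation']).as_matrix(),3))
E
python3 - <<'E'
from h import *
st()
snap('top','top0.png');snap('scene','scene0.png')
print(np.load('pics/top0.npz')['E'],np.load('pics/scene0.npz')['E'])
E
```

```text
pics
time_s 0.0
eef_pos [ 0.2262 -0.5821  0.226 ]
orientation [-0.6948 -0.1309  0.6951 -0.1298]
ft_force [0.1267 0.2329 0.6248]
torque [ 0.0579  0.074  -0.057 ]
finger_gap 0.0918
joint_positions [ 1.0974  0.4352  0.025   1.5741 -0.0116  1.134  -0.0751]
[[-0.001  0.362 -0.932]
 [ 0.001 -0.932 -0.362]
 [-1.    -0.002  0.   ]]
[[-0.01762823 -0.9968287   0.07760013  0.47641329]
 [-0.99972665  0.0163808  -0.01668246  0.04642712]
 [ 0.0153584  -0.077873   -0.99684498  1.02520386]
 [ 0.          0.          0.          1.        ]] [[-4.01777802e-01  6.40207328e-01 -6.54758868e-01  1.15761163e+00]
 [ 9.15736959e-01  2.80383361e-01 -2.87768993e-01  3.20698672e-01]
 [-6.48326307e-04 -7.15206088e-01 -6.98913322e-01  7.89102517e-01]
 [ 0.00000000e+00  0.00000000e+00  0.00000000e+00  1.00000000e+00]]
```

View pics/top0.png

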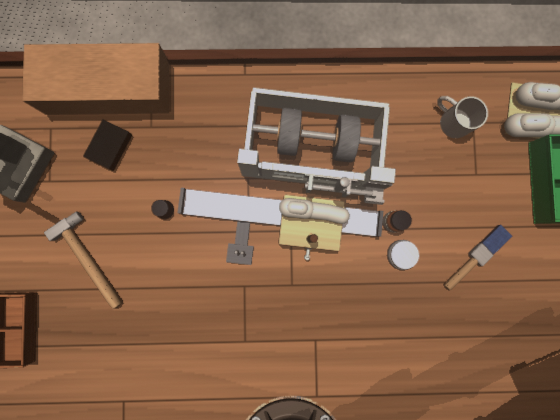

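View pics/scene0.png

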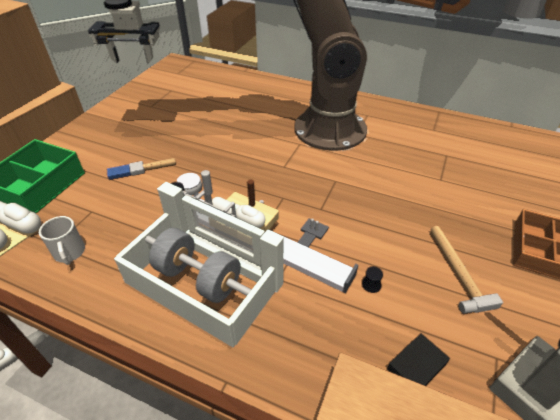

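```bash
python3 - <<'E'
import cv2
a=cv2.imread('pics/top0.png')[130:280,170:420]
cv2.imwrite('pics/top0z.png',cv2.resize(a,None,fx=3.2,fy=3.2,interpolation=cv2.INTER_CUBIC))
a=cv2.imread('pics/scene0.png')[150:310,130:370]
cv2.imwrite('pics/scene0z.png',cv2.resize(a,None,fx=3.3,fy=3.3,interpolation=cv2.INTER_CUBIC))
E
```

```text
(no output)
```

View pics/top0z.png

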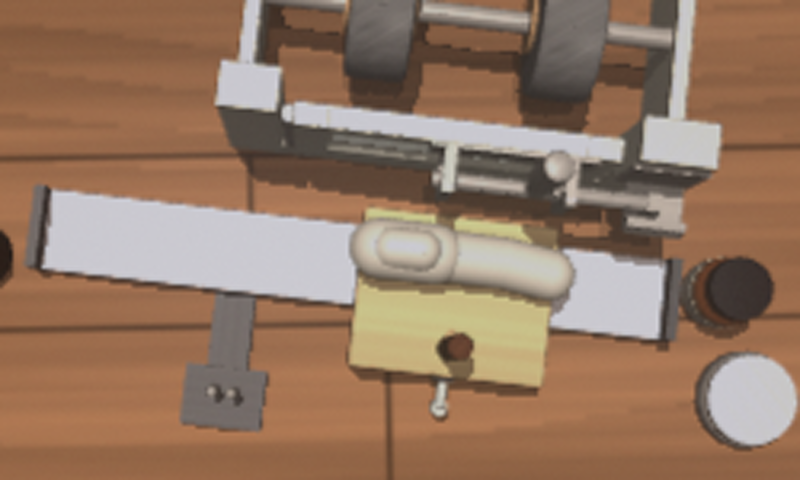

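View pics/scene0z.png

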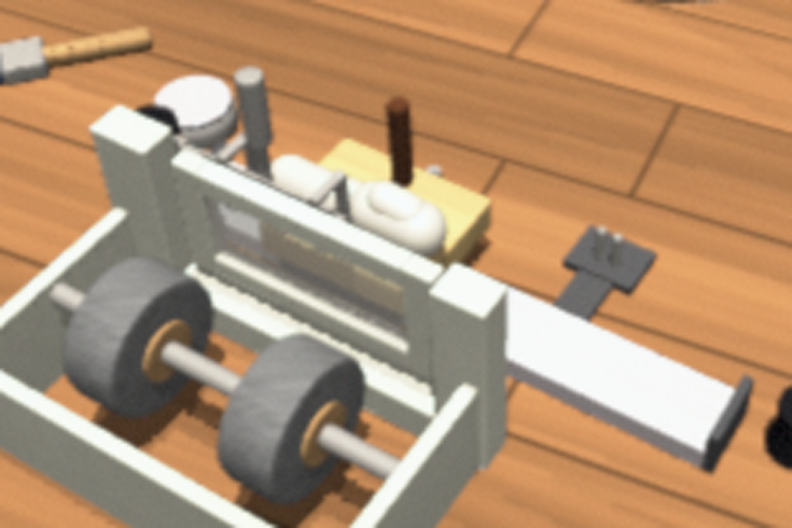

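```bash
python3 - <<'E'
from h import *
Z=lambda u,v,z:ray('top0',170+u/3.2,130+v/3.2,z)
post=Z(461,343,.135);p1=Z(214,388,.036);p2=Z(237,393,.036);knob=Z(561,164,.225)
c=[Z(*q,.022) for q in[(47,190),(40,268),(668,258),(662,336)]]
for n,v in dict(post=post,p1=p1,p2=p2,knob=knob).items(): print(n,v.round(4))
print(np.round(c,4))
d=((c[0]-c[2])+(c[1]-c[3]))/2; d/=np.linalg.norm(d);print('rig y',d,np.arctan2(-d[0],d[1]))
x=np.array([d[1],-d[0],0])
pm=(p1+p2)/2
stn=pm+.049*x;print('station',stn,'dist',(stn-post)@d,(stn-post)@x)
print('knob rel post x,y',(knob-post)@x,(knob-post)@d)
for n,q in dict(tin=(748,400,.03),jar=(740,290,.075),heel=(-25,250,.045)).items(): print(n,Z(*q))
g1=Z(290,105,.150);g2=Z(622,140,.15);print(g1,g2,np.linalg.norm(g1-g2),np.arctan2(-(g1-g2)[0],(g1-g2)[1]))
E
```

```text
post [ 0.4923 -0.0516  0.135 ]
p1 [0.4647 0.1164 0.036 ]
p2 [0.4609 0.0999 0.036 ]
knob [ 0.5955 -0.1037  0.225 ]
[[ 0.6122  0.2388  0.022 ]
 [ 0.5546  0.244   0.022 ]
 [ 0.5544 -0.219   0.022 ]
 [ 0.4968 -0.2124  0.022 ]]
rig y [0.12539636 0.99210673 0.        ] -0.12572733074191728
station [0.51142243 0.10201956 0.036     ] dist 0.1548526410057337 -0.00025190904960930384
knob rel post x,y 0.10894590218607289 -0.03870687772742951
tin [ 0.44904523 -0.27154345  0.03      ]
jar [ 0.52695994 -0.25471747  0.075     ]
heel [0.56650582 0.28592804 0.045     ]
[0.64790796 0.05715945 0.15      ] [ 0.62175464 -0.15797275  0.15      ] 0.21671607377572635 -0.12097497666360929
```

jog_arm:
  series:
    - {"offset":[0,-0.02,-0.022],"yaw":0.03,"hand":1}
    - {"offset":[0,-0.06,-0.066],"yaw":0.08,"hand":1}
    - {"offset":[0,-0.1,-0.11],"yaw":0.14,"hand":1}
    - {"offset":[0,-0.14,-0.154],"yaw":0.2,"hand":1}
    - {"offset":[0,-0.18,-0.199],"yaw":0.26,"hand":1}
    - {"offset":[0,-0.22,-0.243],"yaw":0.32,"hand":1}
    - {"offset":[0,-0.26,-0.287],"yaw":0.38,"hand":1}
    - {"offset":[0,-0.3,-0.331],"yaw":0.44,"hand":1}
    - {"offset":[0,-0.33,-0.365],"yaw":0.49,"hand":1}
    - {"offset":[0,-0.34,-0.376],"yaw":0.494,"hand":1}

```text
time_s: 1.35
eef_pos: [0.4545, -0.1257, 0.2263]
orientation: [-0.706, 0.041, 0.706, 0.043]
ft_force: [0.6, -0.5, -0.2]
finger_gap: 0.092
```

```bash
python3 - <<'E'
from h import *
snap('wrist','w1.png');st()
E
```

```text
time_s 1.4
eef_pos [ 0.4549 -0.1251  0.2263]
orientation [-0.7057  0.0411  0.7061  0.0429]
ft_force [0.6953 0.9212 0.8209]
torque [ 0.1647 -0.0614 -0.0334]
finger_gap 0.0916
joint_positions [ 0.3093  0.1986 -0.1789  1.9199  0.0381  1.0272 -1.5755]
[[-0.    -0.119 -0.993]
 [ 0.003 -0.993  0.119]
 [-1.    -0.003  0.001]]
```

View pics/w1.png

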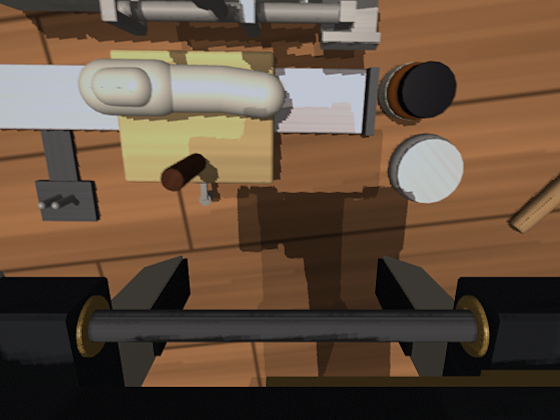

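```bash
python3 - <<'E'
from h import *
print('post',ray('w1',173,180,.135)); a=ray('w1',44,205,.036);b=ray('w1',57,204,.036);print(a,b)
print('rail ends',ray('w1',364,132,.022),ray('w1',366,68,.022), ray('w1',0,129,.022))
c=np.load('pics/w1.npz');print(c['E'])
E
```

```text
post [ 0.49149733 -0.05234855  0.135     ]
[0.46445192 0.11639294 0.036     ] [0.46391135 0.10296268 0.036     ]
rail ends [ 0.49685967 -0.21214983  0.022     ] [ 0.55549313 -0.21700723  0.022     ] [0.54254232 0.14497003 0.022     ]
[[-0.11907915 -0.9471721  -0.29780054  0.53476899]
 [-0.99288183  0.11286672  0.03803659 -0.13613774]
 [-0.00241543  0.30021011 -0.95387004  0.38357587]
 [ 0.          0.          0.          1.        ]]
```

jog_arm:
  series:
    - {"offset":[0,-0.03,-0.011],"yaw":0,"hand":1}
    - {"offset":[0,-0.06,-0.022],"yaw":0,"hand":1}
    - {"offset":[0,-0.077,-0.028],"yaw":0,"hand":1}
    - {"offset":[0.02,-0.077,-0.028],"yaw":0,"hand":0.6}
    - {"offset":[0.06,-0.077,-0.028],"yaw":0,"hand":0.3}
    - {"offset":[0.1,-0.077,-0.028],"yaw":0,"hand":0.1}
    - {"offset":[0.13,-0.077,-0.028],"yaw":0,"hand":0}
    - {"offset":[0.14,-0.077,-0.028],"yaw":0,"hand":0}
    - {"offset":[0.14,-0.077,-0.028],"yaw":0,"hand":0}
  newtons: 20

```text
time_s: 2.52
eef_pos: [0.4915, -0.052, 0.0864]
orientation: [-0.705, 0.041, 0.706, 0.043]
ft_force: [1.3, -0.2, -0.0]
finger_gap: 0.0461
```

```bash
python3 - <<'E'
from h import *
snap('wrist','w2.png');st()
E
```

```text
time_s 2.575
eef_pos [ 0.4921 -0.0519  0.0871]
orientation [ 0.7059 -0.0412 -0.7058 -0.0429]
ft_force [0.1168 0.2526 0.1388]
torque [ 0.0667 -0.0032  0.0173]
finger_gap 0.0459
joint_positions [ 0.1587  0.4121 -0.2066  2.0306  0.1226  0.7102 -1.814 ]
[[ 0.    -0.119 -0.993]
 [ 0.002 -0.993  0.119]
 [-1.    -0.002  0.   ]]
```

View pics/w2.png

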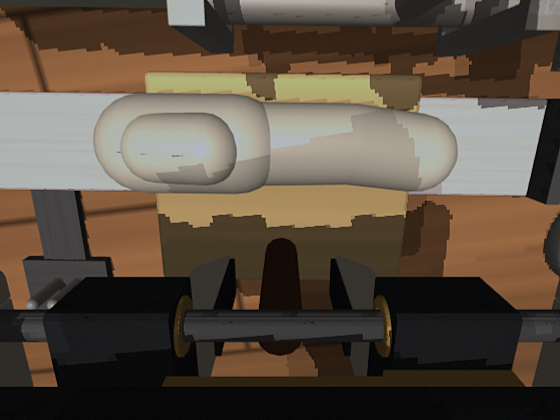

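jog_arm:
  series:
    - {"offset":[0,0,0],"yaw":0,"hand":-1}
    - {"offset":[0,0,0],"yaw":0,"hand":-1}
    - {"offset":[0,0,0],"yaw":0,"hand":-1}
    - {"offset":[0,-0.008,0],"yaw":0,"hand":-1}
    - {"offset":[0,-0.02,0],"yaw":0,"hand":-1}
    - {"offset":[0,-0.032,0],"yaw":0,"hand":-1}
    - {"offset":[0,-0.044,0],"yaw":0,"hand":-1}
    - {"offset":[0,-0.056,0],"yaw":0,"hand":-1}
    - {"offset":[0,-0.068,0],"yaw":0,"hand":-1}
    - {"offset":[0,-0.08,0],"yaw":0,"hand":-1}
  newtons: 20

```text
time_s: 3.82
eef_pos: [0.503, 0.0284, 0.0875]
orientation: [0.707, -0.041, -0.705, -0.043]
ft_force: [5.4, -5.2, -1.0]
finger_gap: 0.0177
```

```bash
python3 - <<'E'
from h import *
st();snap('top','t2.png')
a=cv2.imread('pics/t2.png')[130:280,170:420]
cv2.imwrite('pics/t2z.png',cv2.resize(a,None,fx=3.2,fy=3.2,interpolation=cv2.INTER_CUBIC))
E
```

```text
time_s 3.825
eef_pos [0.503  0.0284 0.0875]
orientation [ 0.7066 -0.0411 -0.7051 -0.0429]
ft_force [ 5.3604 -5.1866 -0.9986]
torque [-1.2441 -1.0586  0.0042]
finger_gap 0.0177
joint_positions [ 0.0046  0.4226 -0.2155  2.0111  0.1308  0.718  -1.9806]
[[ 0.002 -0.119 -0.993]
 [ 0.002 -0.993  0.119]
 [-1.    -0.003 -0.002]]
```

View pics/t2z.png

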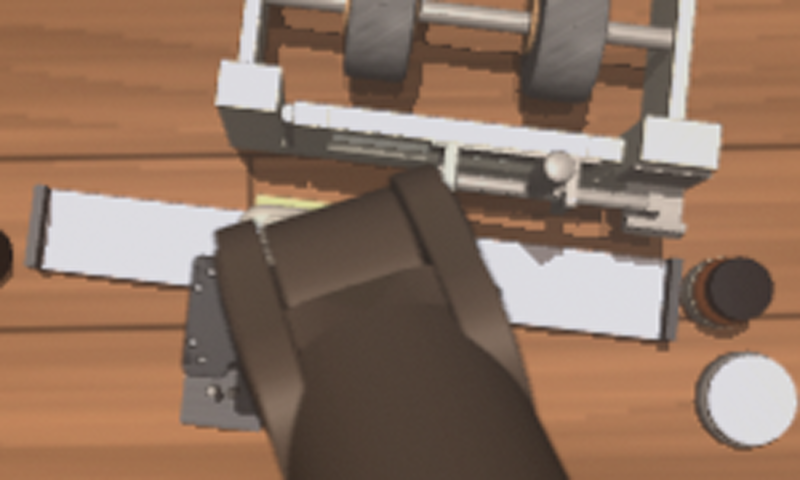

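jog_arm:
  series:
    - {"offset":[0,-0.008,-0.0005],"yaw":0,"hand":-1}
    - {"offset":[0,-0.016,-0.001],"yaw":0,"hand":-1}
    - {"offset":[0,-0.024,-0.001],"yaw":0,"hand":-1}
    - {"offset":[0,-0.032,-0.001],"yaw":0,"hand":-1}
    - {"offset":[0,-0.038,-0.001],"yaw":0,"hand":-1}
    - {"offset":[0,-0.043,-0.001],"yaw":0,"hand":-1}
    - {"offset":[0,-0.047,-0.001],"yaw":0,"hand":-1}
    - {"offset":[0,-0.05,-0.001],"yaw":0,"hand":-1}

```text
time_s: 4.88
eef_pos: [0.5099, 0.0801, 0.0875]
orientation: [0.707, -0.04, -0.705, -0.043]
ft_force: [-1.6, -3.5, -1.6]
finger_gap: 0.0177
```

jog_arm:
  series:
    - {"offset":[0,-0.004,0],"yaw":0,"hand":-1}
    - {"offset":[0,-0.007,0],"yaw":0,"hand":-1}
    - {"offset":[0,-0.01,0],"yaw":0,"hand":-1}

```text
time_s: 5.25
eef_pos: [0.5112, 0.0902, 0.0875]
orientation: [0.707, -0.04, -0.705, -0.043]
ft_force: [0.5, -3.0, -2.7]
finger_gap: 0.0174
```

jog_arm:
  series:
    - {"offset":[0,-0.003,0],"yaw":0,"hand":-1}
    - {"offset":[0,-0.006,0],"yaw":0,"hand":-1}

```text
time_s: 5.5
eef_pos: [0.5118, 0.0947, 0.0875]
orientation: [0.707, -0.041, -0.705, -0.043]
ft_force: [0.1, -5.9, -0.1]
finger_gap: 0.0179
```

jog_arm:
  series:
    - {"offset":[0,-0.003,0],"yaw":0,"hand":-1}
    - {"offset":[0,-0.006,0],"yaw":0,"hand":-1}

```text
time_s: 5.75
eef_pos: [0.5127, 0.1008, 0.0875]
orientation: [0.707, -0.041, -0.705, -0.043]
ft_force: [0.3, -1.4, -2.8]
finger_gap: 0.0175
```

```bash
python3 - <<'E'
from h import *
st();snap('wrist','w3.png')
E
```

```text
time_s 5.75
eef_pos [0.5127 0.1008 0.0875]
orientation [ 0.7066 -0.0412 -0.7051 -0.0428]
ft_force [ 0.2757 -1.3554 -2.7537]
torque [-0.3496  0.073  -0.0828]
finger_gap 0.0175
joint_positions [-0.1298  0.4474 -0.2195  1.9667  0.1385  0.7389 -2.1203]
[[ 0.002 -0.119 -0.993]
 [ 0.002 -0.993  0.119]
 [-1.    -0.002 -0.002]]
```

View pics/w3.png

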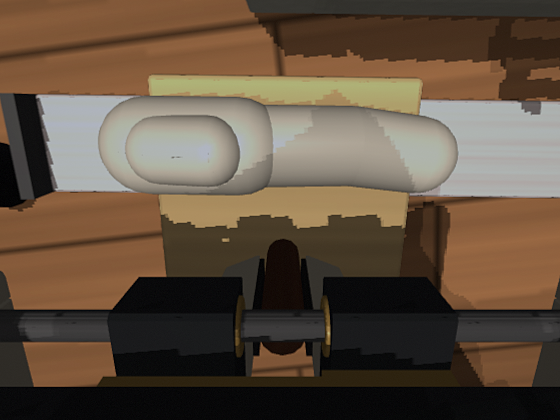

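jog_arm:
  series:
    - {"offset":[0,-0.0015,0],"yaw":0,"hand":-1}
    - {"offset":[0,-0.002,0],"yaw":0,"hand":-1}

```text
time_s: 6.05
eef_pos: [0.5132, 0.1049, 0.0876]
orientation: [0.707, -0.04, -0.705, -0.043]
ft_force: [1.4, 1.1, -3.4]
finger_gap: 0.0179
```

jog_arm:
  series:
    - {"offset":[0,-0.002,0],"yaw":0,"hand":0}
    - {"offset":[0,-0.002,0],"yaw":0,"hand":0}
    - {"offset":[0,-0.002,0],"yaw":0,"hand":0.2}
    - {"offset":[-0.04,-0.002,0],"yaw":0,"hand":0.2}
    - {"offset":[-0.09,-0.002,0],"yaw":0,"hand":0.2}
    - {"offset":[-0.14,-0.002,0],"yaw":0,"hand":0.2}
    - {"offset":[-0.18,0.01,0.02],"yaw":0,"hand":0.2}
    - {"offset":[-0.2,0.04,0.05],"yaw":0,"hand":0.2}
    - {"offset":[-0.2,0.06,0.07],"yaw":0,"hand":0.2}

```text
time_s: 7.18
eef_pos: [0.4357, 0.0519, 0.2889]
orientation: [0.708, -0.04, -0.704, -0.043]
ft_force: [0.6, -0.3, -1.0]
finger_gap: 0.0548
```

```bash
python3 - <<'E'
from h import *
st();snap('wrist','w4.png');snap('scene','s4.png');snap('top','t4.png')
a=cv2.imread('pics/s4.png')[150:310,130:370]
cv2.imwrite('pics/s4z.png',cv2.resize(a,None,fx=3.3,fy=3.3,interpolation=cv2.INTER_CUBIC))
E
```

```text
time_s 7.175
eef_pos [0.4357 0.0519 0.2889]
orientation [ 0.7081 -0.0399 -0.7037 -0.0432]
ft_force [ 0.6148 -0.3486 -0.9571]
torque [ 0.0418 -0.0079 -0.0072]
finger_gap 0.0548
joint_positions [-0.0226  0.0868 -0.2321  1.8899  0.0191  1.1599 -1.9498]
[[ 0.007 -0.117 -0.993]
 [ 0.004 -0.993  0.117]
 [-1.    -0.005 -0.006]]
```

View pics/w4.png

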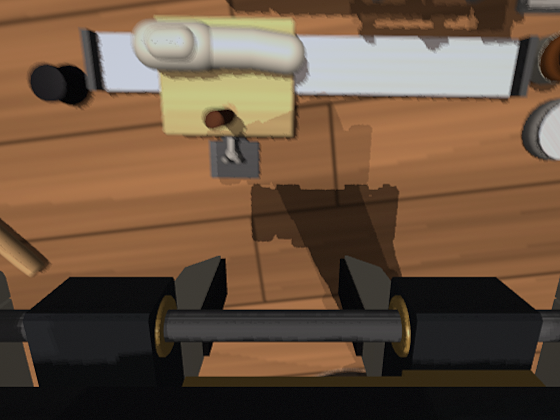

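View pics/s4z.png

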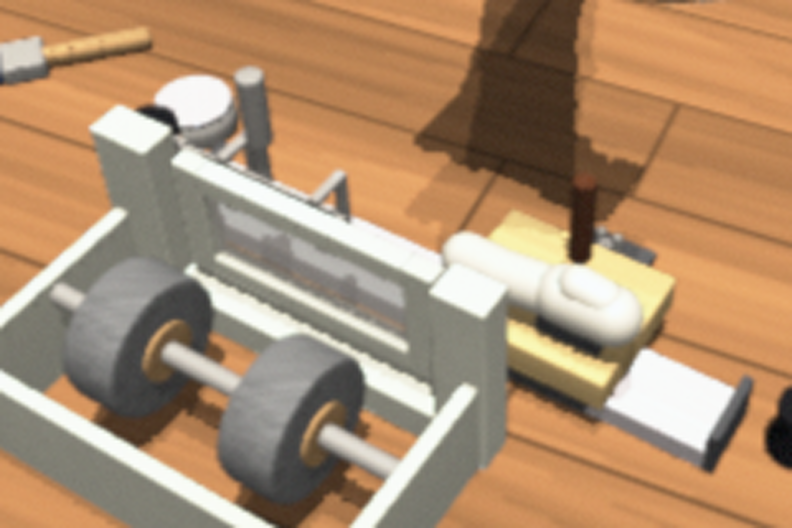

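View pics/t4.png

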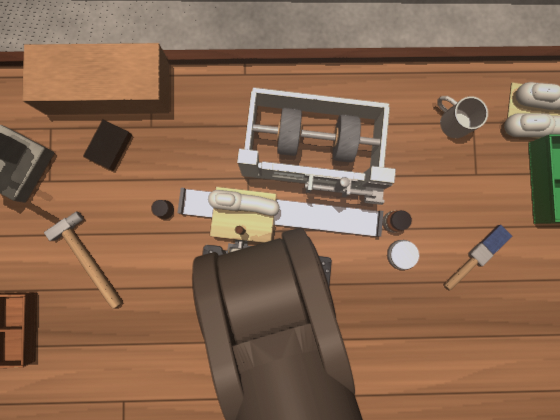

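```bash
python3 - <<'E'
from h import *
a=cv2.imread('pics/w4.png')[90:190,160:310]
cv2.imwrite('pics/w4z.png',cv2.resize(a,None,fx=5.3,fy=5.3,interpolation=cv2.INTER_CUBIC))
a=cv2.imread('pics/t4.png')[140:260,200:410]
cv2.imwrite('pics/t4z.png',cv2.resize(a,None,fx=3.8,fy=3.8,interpolation=cv2.INTER_CUBIC))
E
```

```text
(no output)
```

View pics/w4z.png

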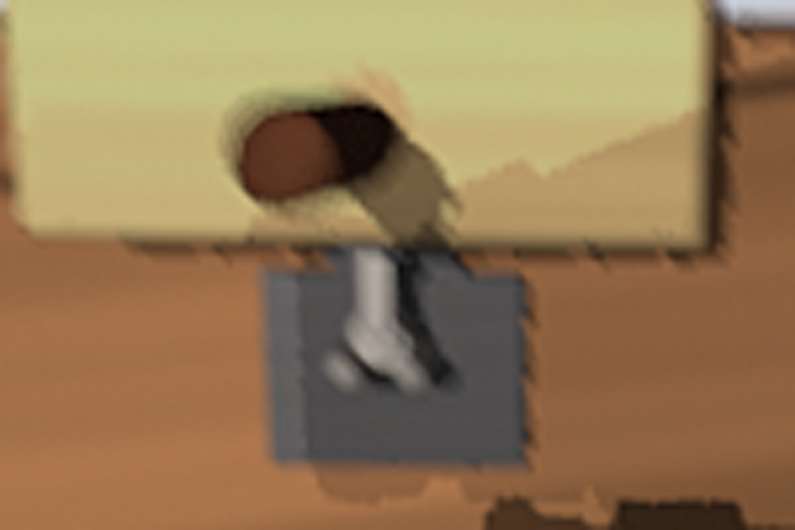

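View pics/t4z.png

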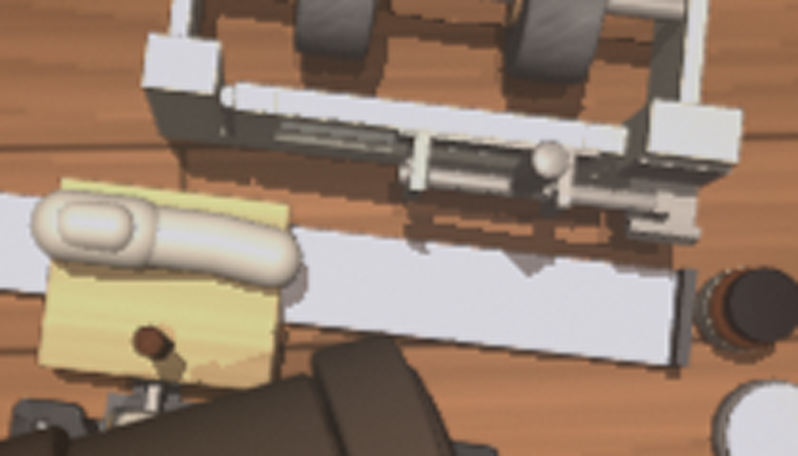

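jog_arm:
  series:
    - {"offset":[-0.003,0.02,-0.012],"yaw":0,"hand":0.2}
    - {"offset":[-0.01,0.06,-0.034],"yaw":0,"hand":0.2}
    - {"offset":[-0.01,0.1,-0.056],"yaw":0,"hand":0.2}
    - {"offset":[-0.01,0.136,-0.076],"yaw":0,"hand":0.2}
    - {"offset":[-0.01,0.136,-0.076],"yaw":0,"hand":0.2}

```text
time_s: 7.95
eef_pos: [0.496, -0.0952, 0.2966]
orientation: [0.707, -0.043, -0.705, -0.045]
ft_force: [-0.2, 0.3, 0.2]
finger_gap: 0.055
```

```bash
python3 - <<'E'
from h import *
st();snap('wrist','w5.png')
E
```

```text
time_s 7.95
eef_pos [ 0.496  -0.0952  0.2966]
orientation [ 0.707  -0.0425 -0.7045 -0.0446]
ft_force [-0.2445  0.287   0.1853]
torque [ 0.0468  0.0393 -0.0202]
finger_gap 0.055
joint_positions [ 0.1647  0.1886 -0.0939  1.7476  0.0156  1.2028 -1.6273]
[[ 0.004 -0.123 -0.992]
 [ 0.003 -0.992  0.123]
 [-1.    -0.003 -0.003]]
```

View pics/w5.png

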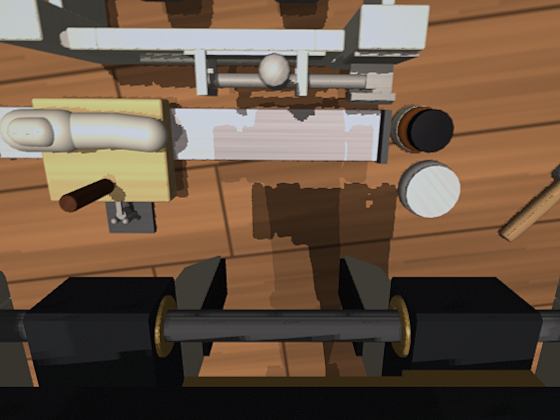

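```bash
python3 - <<'E'
from h import *
k=ray('w5',274,69,.225);print('knob',k)
g1=ray('w5',68,34,.15);g2=ray('w5',344,38,.15);print(g1,g2,np.linalg.norm(g1-g2))
print('post corner',ray('w5',362,48,.17),'bracket',ray('w5',302,52,.15),ray('w5',298,96,.15))
x=np.array([.992,-.124,0]);y=np.array([.124,.992,0]);s=ctrl.get_state();Rm=R.from_quat(s['orientation']).as_matrix()
k2=np.array([.5955,-.1037,.225])
for q in(k,k2):
  t=np.r_[q[:2],.18]; print(Rm.T@(t-s['eef_pos']), np.dot(q-g1,y))
E
```

```text
knob [ 0.59566735 -0.10273482  0.225     ]
[0.64679945 0.05303479 0.15      ] [ 0.6176752  -0.15825648  0.15      ] 0.2132890592614161
post corner [ 0.60669029 -0.16733439  0.17      ] bracket [ 0.61180306 -0.12498285  0.15      ] [ 0.5797272  -0.11828909  0.15      ]
[ 0.11696436 -0.00177371 -0.10031984] -0.1608638360977007
[ 0.11696003 -0.00079541 -0.10026995] -0.16184204442946912
```

```bash
python3 - <<'E'
from h import *
obs=[('w5',203,95),('t4',200+418/3.8,140+190/3.8),('s4',130+343/3.3,150+176/3.3)]
for z in (.12,.13,.14,.15,.16,.17,.18): print(z,[ray(f,u,v,z)[:2].round(4) for f,u,v in obs])
E
python3 - <<'E'
import cv2
a=cv2.imread('pics/w5.png')[20:130,170:420]
cv2.imwrite('pics/w5z.png',cv2.resize(a,None,fx=3.2,fy=3.2,interpolation=cv2.INTER_CUBIC))
a=cv2.imread('pics/s4.png')[160:230,150:270]
cv2.imwrite('pics/s4y.png',cv2.resize(a,None,fx=6.6,fy=6.6,interpolation=cv2.INTER_CUBIC))
E
```

```text
0.12 [array([ 0.5914, -0.0358]), array([ 0.5934, -0.0471]), array([ 0.5636, -0.0586])]
0.13 [array([ 0.5909, -0.0379]), array([ 0.5921, -0.0461]), array([ 0.5725, -0.0529])]
0.14 [array([ 0.5904, -0.04  ]), array([ 0.5908, -0.045 ]), array([ 0.5814, -0.0472])]
0.15 [array([ 0.5899, -0.0421]), array([ 0.5895, -0.044 ]), array([ 0.5902, -0.0415])]
0.16 [array([ 0.5895, -0.0442]), array([ 0.5882, -0.043 ]), array([ 0.5991, -0.0359])]
0.17 [array([ 0.589 , -0.0463]), array([ 0.5869, -0.0419]), array([ 0.608 , -0.0302])]
0.18 [array([ 0.5885, -0.0484]), array([ 0.5856, -0.0409]), array([ 0.6169, -0.0245])]
```

View pics/w5z.png

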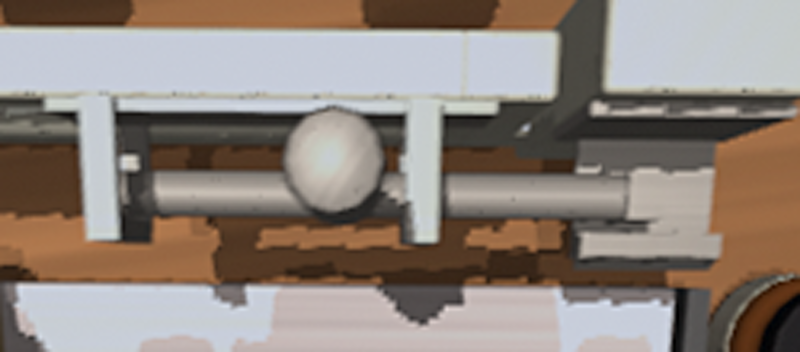

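View pics/s4y.png

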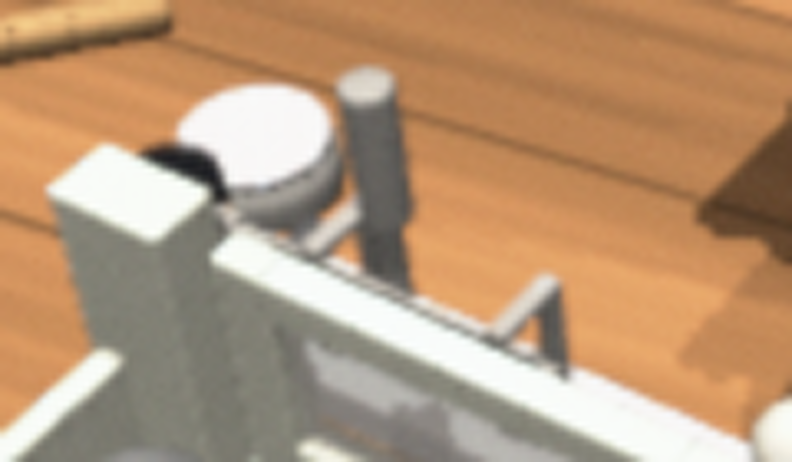

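jog_arm:
  series:
    - {"offset":[0,0,-0.03],"yaw":0,"hand":0.2}
    - {"offset":[0,-0.001,-0.07],"yaw":0,"hand":0.2}
    - {"offset":[0,-0.001,-0.1],"yaw":0,"hand":0.2}
    - {"offset":[0.01,-0.001,-0.1],"yaw":0,"hand":0.2}
    - {"offset":[0.04,-0.001,-0.1],"yaw":0,"hand":0.2}
    - {"offset":[0.08,-0.001,-0.1],"yaw":0,"hand":0.2}
    - {"offset":[0.105,-0.001,-0.1],"yaw":0,"hand":0.1}
    - {"offset":[0.114,-0.001,-0.1],"yaw":0,"hand":0}
    - {"offset":[0.114,-0.001,-0.1],"yaw":0,"hand":0}

```text
time_s: 9.12
eef_pos: [0.5949, -0.1028, 0.183]
orientation: [0.707, -0.041, -0.705, -0.044]
ft_force: [-0.1, 0.0, -0.1]
finger_gap: 0.0461
```

```bash
python3 - <<'E'
from h import *
st();snap('wrist','w6.png')
E
```

```text
time_s 9.125
eef_pos [ 0.5949 -0.1028  0.183 ]
orientation [ 0.7067 -0.0408 -0.705  -0.044 ]
ft_force [-0.1048  0.0128 -0.1102]
torque [0.0178 0.0256 0.0038]
finger_gap 0.0461
joint_positions [ 0.1464  0.4409 -0.0865  1.6786  0.038   1.0214 -1.6423]
[[ 0.003 -0.12  -0.993]
 [ 0.004 -0.993  0.12 ]
 [-1.    -0.005 -0.002]]
```

View pics/w6.png

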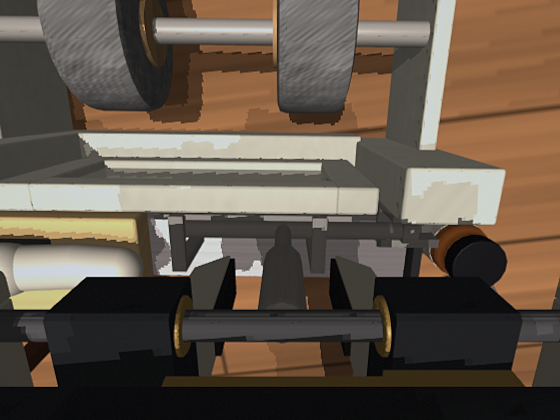

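Knob (about 280,280) is between the fingers. Grip, and lift 18 mm.

jog_arm:
  series:
    - {"offset":[0,0,0],"yaw":0,"hand":-1}
    - {"offset":[0,0,0],"yaw":0,"hand":-1}
    - {"offset":[0,0,0],"yaw":0,"hand":-1}
    - {"offset":[0,0,0],"yaw":0,"hand":-1}
  newtons: 35

```text
time_s: 9.68
eef_pos: [0.5957, -0.1028, 0.1841]
orientation: [0.707, -0.041, -0.704, -0.044]
ft_force: [-1.5, 1.4, 2.8]
finger_gap: 0.0195
```

jog_arm:
  series:
    - {"offset":[-0.004,0,0],"yaw":0,"hand":-1}
    - {"offset":[-0.009,0,0],"yaw":0,"hand":-1}
    - {"offset":[-0.014,0,0],"yaw":0,"hand":-1}
    - {"offset":[-0.018,0,0],"yaw":0,"hand":-1}
    - {"offset":[-0.018,0,0],"yaw":0,"hand":-1}

```text
time_s: 10.3
eef_pos: [0.5958, -0.1028, 0.2025]
orientation: [0.708, -0.041, -0.704, -0.044]
ft_force: [0.7, 2.6, -1.7]
finger_gap: 0.0195
```

```bash
python3 - <<'E'
from h import *
st();snap('wrist','w7.png');snap('scene','s7.png')
a=cv2.imread('pics/s7.png')[150:310,130:370]
cv2.imwrite('pics/s7z.png',cv2.resize(a,None,fx=3.3,fy=3.3,interpolation=cv2.INTER_CUBIC))
E
```

```text
time_s 10.3
eef_pos [ 0.5958 -0.1028  0.2025]
orientation [ 0.7076 -0.0408 -0.7041 -0.044 ]
ft_force [ 0.6784  2.554  -1.6613]
torque [ 0.1142 -0.1123 -0.0004]
finger_gap 0.0195
joint_positions [ 0.1464  0.4231 -0.0861  1.6548  0.0353  1.0604 -1.64  ]
[[ 0.005 -0.12  -0.993]
 [ 0.004 -0.993  0.12 ]
 [-1.    -0.005 -0.005]]
```

View pics/w7.png

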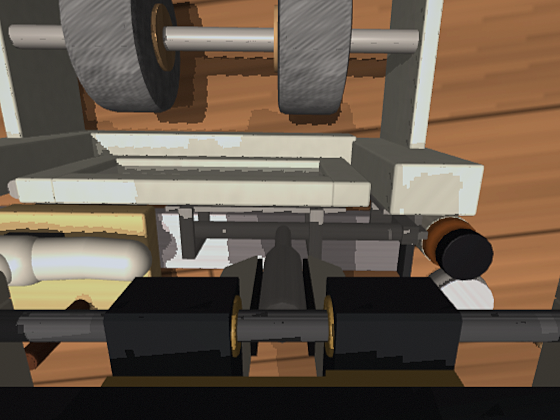

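View pics/s7z.png

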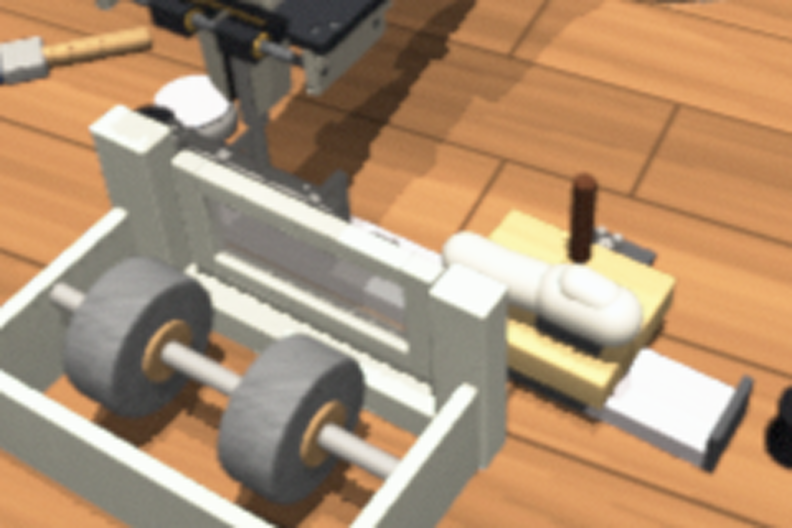

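jog_arm:
  series:
    - {"offset":[0,-0.0008,0.004],"yaw":0.025,"hand":-1}
    - {"offset":[0,-0.0016,0.008],"yaw":0.05,"hand":-1}
    - {"offset":[0,-0.0026,0.012],"yaw":0.075,"hand":-1}
    - {"offset":[0,-0.0036,0.016],"yaw":0.1,"hand":-1}
    - {"offset":[0,-0.0048,0.02],"yaw":0.125,"hand":-1}
    - {"offset":[0,-0.006,0.024],"yaw":0.15,"hand":-1}
    - {"offset":[0,-0.0088,0.032],"yaw":0.2,"hand":-1}

```text
time_s: 11.28
eef_pos: [0.5652, -0.0899, 0.2021]
orientation: [0.7, -0.111, -0.696, -0.115]
ft_force: [3.7, 2.9, -0.7]
finger_gap: 0.0192
```

```bash
python3 - <<'E'
from h import *
st();snap('wrist','w8.png')
E
```

```text
time_s 11.275
eef_pos [ 0.5652 -0.0899  0.2021]
orientation [ 0.6997 -0.1114 -0.6962 -0.1153]
ft_force [ 3.711   2.9435 -0.7339]
torque [ 0.323  -0.6099  0.0196]
finger_gap 0.0192
joint_positions [ 0.1044  0.3707 -0.0496  1.7383  0.0153  1.0276 -1.8425]
[[ 0.006 -0.316 -0.949]
 [ 0.005 -0.949  0.316]
 [-1.    -0.006 -0.004]]
```

View pics/w8.png

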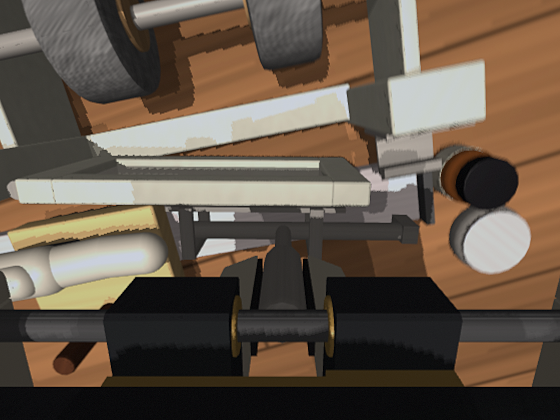

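jog_arm:
  series:
    - {"offset":[0,-0.0008,0.004],"yaw":0.025,"hand":-1}
    - {"offset":[0,-0.0016,0.008],"yaw":0.05,"hand":-1}
    - {"offset":[0,-0.0026,0.012],"yaw":0.075,"hand":-1}
    - {"offset":[0,-0.0036,0.016],"yaw":0.1,"hand":-1}
    - {"offset":[0,-0.0048,0.02],"yaw":0.125,"hand":-1}
    - {"offset":[0,-0.006,0.024],"yaw":0.15,"hand":-1}
    - {"offset":[0,-0.0074,0.0285],"yaw":0.175,"hand":-1}
    - {"offset":[0,-0.0074,0.0285],"yaw":0.175,"hand":-1}

```text
time_s: 12.32
eef_pos: [0.5396, -0.0727, 0.2023]
orientation: [0.687, -0.173, -0.684, -0.177]
ft_force: [5.7, 2.1, -1.2]
finger_gap: 0.0195
```

```bash
python3 - <<'E'
from h import *
st();snap('wrist','w9.png');snap('top','t9.png');snap('scene','s9.png')
a=cv2.imread('pics/s9.png')[150:310,130:370]
cv2.imwrite('pics/s9z.png',cv2.resize(a,None,fx=3.3,fy=3.3,interpolation=cv2.INTER_CUBIC))
E
```

```text
time_s 12.325
eef_pos [ 0.5396 -0.0727  0.2023]
orientation [ 0.6866 -0.1727 -0.6836 -0.1772]
ft_force [ 5.7223  2.1321 -1.1889]
torque [ 0.2876 -0.914  -0.0578]
finger_gap 0.0195
joint_positions [ 5.6000e-02  3.2580e-01 -2.1600e-02  1.8061e+00  1.9000e-03  1.0042e+00
 -2.0362e+00]
[[ 0.006 -0.479 -0.878]
 [ 0.005 -0.878  0.479]
 [-1.    -0.007 -0.003]]
```

View pics/w9.png

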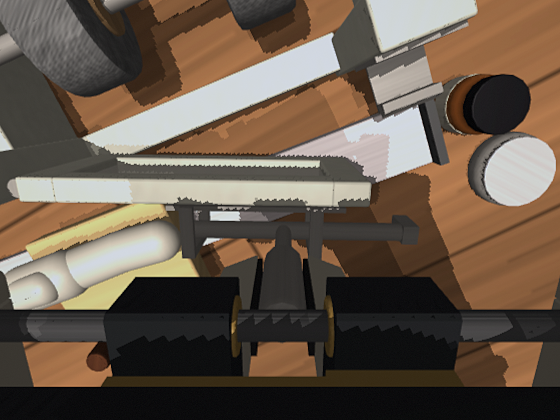

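View pics/s9z.png

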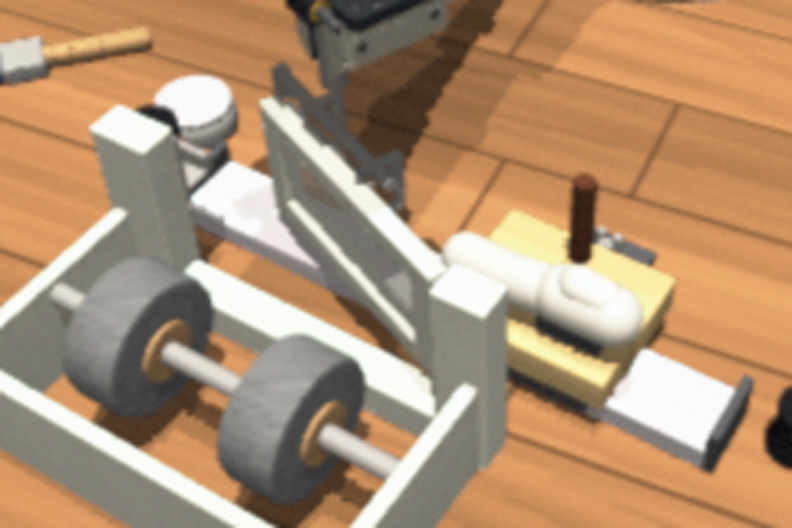

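View pics/t9.png

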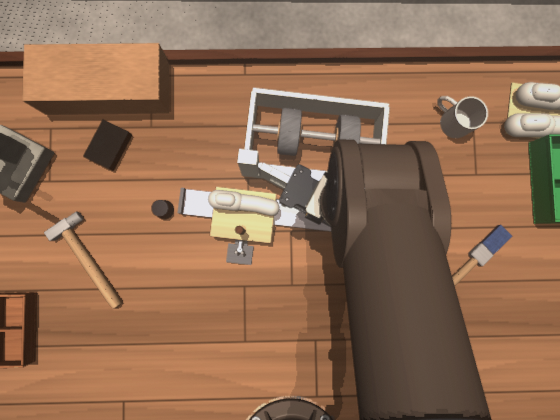

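```bash
python3 - <<'E'
from h import *
f=lambda n,u,v:ray(n,130+u/3.3,150+v/3.3,.15)
a=f('s7',174,158);b=f('s9',263,102);print(a,b,(b-a)@[-.992,.124,0],np.linalg.norm(b-a))
a=cv2.imread('pics/t9.png')[185:275,195:285];cv2.imwrite('pics/t9z.png',cv2.resize(a,None,fx=6,fy=6,interpolation=cv2.INTER_CUBIC))
st()
E
```

```text
[ 0.6212564  -0.15712561  0.15      ] [ 0.54525044 -0.1311834   0.15      ] 0.07861474912331093 0.08031129867113156
time_s 12.475
eef_pos [ 0.5398 -0.0728  0.2023]
orientation [ 0.6867 -0.1726 -0.6836 -0.1771]
ft_force [ 4.6771  2.4873 -2.3344]
torque [ 0.2967 -0.8393 -0.0315]
finger_gap 0.0192
joint_positions [ 5.6300e-02  3.2610e-01 -2.1600e-02  1.8058e+00  1.9000e-03  1.0042e+00
 -2.0358e+00]
[[ 0.006 -0.479 -0.878]
 [ 0.005 -0.878  0.479]
 [-1.    -0.007 -0.003]]
```

View pics/t9z.png

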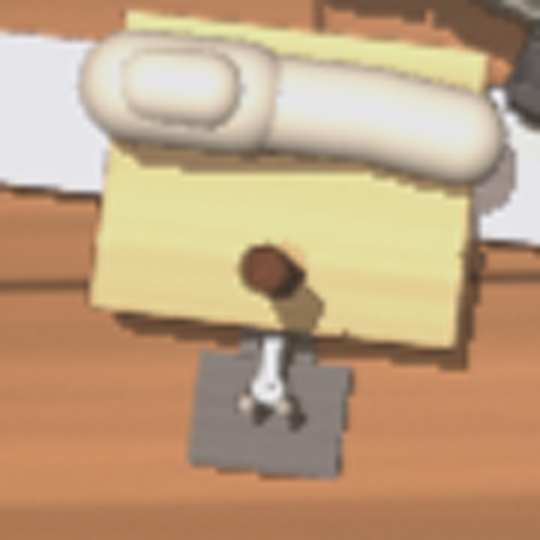

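The edge is about 79–81 mm out, and the roller is centred between the pins (zoomed crop about 270,390). I'll hand the job in.

```bash
python3 -c "
from h import *
print(ctrl.job_done())"
```

```text
the job is handed in; nothing more can be done
None
```

I moved the carrier into the next station, opened the gate about 8 cm, and handed the job in at about 12.5 s with the gripper still holding the bolt's knob.

- **Carrier:** I gripped its handle post and pushed it slowly along the rail. The force peaked near 6 N at the first pin, then dropped. The last top picture shows the roller sitting between the two pins. That 6 N is a little under the 7 to 10 N you gave, perhaps because I only read the force at the end of each move.
- **Bolt and gate:** I gripped the knob and raised the bolt about 18 mm. I then swung the gate open along its arc, and the claw passed over the lip.
- **Opening:** The tool's rotation puts the gate at 0.38 rad, or about 81 mm out. The edge measured in the scene picture is about 79 mm out. The two agree within the camera calibration.
- **Grip:** The gripper is still closed on the knob at 19 mm opening. The wrist force was about 6 N at the last reading.
- **Bystanders:** The tin, jar and heel look unmoved in the pictures. I did not measure their positions again.

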